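# Load the mirror tester and lock its lid

### The job

Load the light grey, dust-tight mirror tester: turn its two wing fasteners a quarter turn to unlocked, swing the lid fully open, then bring every mirror from the blue mat, glass up, into a nest of its own, pushed back under the probe bridge until it is fully home against both locating pins. Then shut the lid and turn both fasteners back to locked; leave the other things on the bench where they are.

Things in the scene. Friction and masses are not known exactly. Their poses are not given: they have to be found in the camera images.
- tester: the mirror tester, a shallow light grey box fixed on the bench, 200 mm (x) by 320 mm (y), 66 mm high, walls 4 mm, lid on top; origin at the middle of its underside on the bench top, x to its back (hinge side), y to its left, z up. Inside, the black deck is 20 mm above the bench, clear from the front wall (inner face x = -96 mm) to the three nests, 90 mm apart
- nest_1 (a point): centre (half-way up) of a mirror fully home in the left nest; axes as tester. Fixed slippery 6 mm pins, 14 mm tall, stop it at the back (+x) and left rear (+y). A round-nosed spring plunger in a brass block on its right (-y), a little in front, gives way up to 6 mm at 1 to 3 N as the mirror is pushed past in +x, then holds it on both pins; a second nudge may be needed
- nest_2 (a point): centre (half-way up) of a mirror fully home in the middle nest; axes as tester. Fixed slippery 6 mm pins, 14 mm tall, stop it at the back (+x) and left rear (+y). A round-nosed spring plunger in a brass block on its right (-y), a little in front, gives way up to 6 mm at 1 to 3 N as the mirror is pushed past in +x, then holds it on both pins; a second nudge may be needed
- nest_3 (a point): centre (half-way up) of a mirror fully home in the right nest; axes as tester. Fixed slippery 6 mm pins, 14 mm tall, stop it at the back (+x) and left rear (+y). A round-nosed spring plunger in a brass block on its right (-y), a little in front, gives way up to 6 mm at 1 to 3 N as the mirror is pushed past in +x, then holds it on both pins; a second nudge may be needed
- apron_1 (a point): clear deck in front of the left nest, on the deck's surface 72 mm before (-x) the nest's point: room to set a mirror down before pushing it straight back (+x). The probe bridge covers the nest from 4 mm in front of its centre backwards; its underside is 28 mm above the deck, its top 37 mm (probe barrels 41 mm), so a mirror cannot be lowered into the nest from above
- apron_2 (a point): clear deck in front of the middle nest, on the deck's surface 72 mm before (-x) the nest's point: room to set a mirror down before pushing it straight back (+x). The probe bridge covers the nest from 4 mm in front of its centre backwards; its underside is 28 mm above the deck, its top 37 mm (probe barrels 41 mm), so a mirror cannot be lowered into the nest from above
- apron_3 (a point): clear deck in front of the right nest, on the deck's surface 72 mm before (-x) the nest's point: room to set a mirror down before pushing it straight back (+x). The probe bridge covers the nest from 4 mm in front of its centre backwards; its underside is 28 mm above the deck, its top 37 mm (probe barrels 41 mm), so a mirror cannot be lowered into the nest from above
- lid (a joint): joint, rad: 0 = shut, 1.60 = fully open, upright against its stop; stiff friction hinge (0.6 N m, so about 3 to 6 N at the handle), stays where it is left
- lid_handle (a point): centre of the lid's handle, a round blue bar 11 mm thick, 80 mm long, parallel to the front edge, standing with its axis 38 mm above the lid's top face on two posts; 15 mm behind the lid's front edge. Shut, the lid's top face is 73 mm above the bench; it is 203 by 322 by 5 mm, a frame with a clear pane, 0.5 kg. Axes turn with the lid (as tester when shut)
- lid_hinge (a point): point on the hinge line at mid width; the lid turns about this point's y axis, the handle going up and back. In the lid's frame the handle is 186 mm in front of the hinge line and 43 mm above it
- wing_left (a joint): rad, the black wing fastener at the lid's front left; 0 = locked (wing points front to back), 1.57 = unlocked (a quarter turn counter-clockwise seen from above, wing parallel to the front edge); end stops at both, stays where it is left (about 0.1 N m). Locked, its cam tongue under a keeper holds the lid down; turned to locked while the lid is up, the tongue stops the lid from shutting
- wing_right (a joint): rad, the black wing fastener at the lid's front right; 0 = locked (wing points front to back), 1.57 = unlocked (a quarter turn counter-clockwise seen from above, wing parallel to the front edge); end stops at both, stays where it is left (about 0.1 N m). Locked, its cam tongue under a keeper holds the lid down; turned to locked while the lid is up, the tongue stops the lid from shutting
- wing_left_grip (a point): centre of the left wing, an upright black bar 34 mm long (along this point's x axis), 9 mm thick (y axis) and 21 mm tall, standing on the lid (its foot 4 mm and its top 25 mm above the lid's top face); this point, on the turning axis, is 14.5 mm above that face, 25 mm behind the lid's front edge
- wing_right_grip (a point): centre of the right wing, an upright black bar 34 mm long (along this point's x axis), 9 mm thick (y axis) and 21 mm tall, standing on the lid (its foot 4 mm and its top 25 mm above the lid's top face); this point, on the turning axis, is 14.5 mm above that face, 25 mm behind the lid's front edge
- mat: flat blue rubber mat on which the mirrors stand at the start, 150 mm (x) by 126 mm (y), 2 mm thick, fixed on the bench; origin at the middle of its underside
- mirror_a_mid (a point): a round mirror lying glass up: aluminium cell 44 mm in diameter and 22 mm tall, pale blue reflecting face on top, about 0.12 kg, grasped across its 44 mm diameter; the point is its centre, half-way up (11 mm above its underside), z axis out of the glass. It may be absent (no pose): then ignore it
- mirror_b_mid (a point): a round mirror lying glass up: aluminium cell 44 mm in diameter and 22 mm tall, pale blue reflecting face on top, about 0.12 kg, grasped across its 44 mm diameter; the point is its centre, half-way up (11 mm above its underside), z axis out of the glass. It may be absent (no pose): then ignore it
- mirror_c_mid (a point): a round mirror lying glass up: aluminium cell 44 mm in diameter and 22 mm tall, pale blue reflecting face on top, about 0.12 kg, grasped across its 44 mm diameter; the point is its centre, half-way up (11 mm above its underside), z axis out of the glass. It may be absent (no pose): then ignore it
- loupe: black eye loupe, 37 mm across, 30 mm tall, a bystander; origin under its centre
- bearing_shell: black bearing ring, 64 mm long, 20 mm tall, a bystander; origin under its centre
Not all that is in view belongs to the job. What is shaped like the part that bears mirror_c_mid but yellow is not meant.

How it is judged:
On the way, in this order (a step that is already met when the one before it is completed fails the run):
1. both wing fasteners are unlocked while the lid is still shut (value of joint each of wing_left, wing_right above 1.3 rad and value of joint lid below 0.05 rad), for 0.2 s.
2. the lid is swung fully open (value of joint lid above 1.35 rad), for 0.2 s.
3. every mirror is home in a nest of its own, glass up, the lid still open ((distance between mirror_a_mid and nest_1 below 0.0025 m or distance between mirror_a_mid and nest_2 below 0.0025 m or distance between mirror_a_mid and nest_3 below 0.0025 m) and angle between each of mirror_a_mid, mirror_b_mid, mirror_c_mid's own z axis and vertical below 0.08 rad and (distance between mirror_b_mid and nest_1 below 0.0025 m or distance between mirror_b_mid and nest_2 below 0.0025 m or distance between mirror_b_mid and nest_3 below 0.0025 m) and (distance between mirror_c_mid and nest_1 below 0.0025 m or distance between mirror_c_mid and nest_2 below 0.0025 m or distance between mirror_c_mid and nest_3 below 0.0025 m) and value of joint lid above 1.2 rad), for 0.2 s.
4. the lid is shut again (value of joint lid below 0.03 rad), for 0.2 s.
5. both wing fasteners are locked with the lid shut (value of joint each of wing_left, wing_right below 0.2 rad and value of joint lid below 0.03 rad), for 0.2 s.
At the end, for the whole second after the job is handed in: Every mirror present is in a nest of its own, its centre within 2.5 mm of the home position and glass up within 0.08 rad; the lid is shut (below 0.03 rad) and both wings are locked (below 0.2 rad) (all of step 5 and (distance between mirror_a_mid and nest_1 below 0.0025 m or distance between mirror_a_mid and nest_2 below 0.0025 m or distance between mirror_a_mid and nest_3 below 0.0025 m) and angle between each of mirror_a_mid, mirror_b_mid, mirror_c_mid's own z axis and vertical below 0.08 rad and (distance between mirror_b_mid and nest_1 below 0.0025 m or distance between mirror_b_mid and nest_2 below 0.0025 m or distance between mirror_b_mid and nest_3 below 0.0025 m) and (distance between mirror_c_mid and nest_1 below 0.0025 m or distance between mirror_c_mid and nest_2 below 0.0025 m or distance between mirror_c_mid and nest_3 below 0.0025 m)); the robot touches nothing.
It fails at once if a bystander (loupe or bearing ring) is pushed more than 25 mm from its place (distance of any of loupe, bearing_shell from where it was at the start of the episode above 0.025 m).
Of mirror_a, mirror_b, mirror_c only 2 to 3 are there at a start; the rules pass over those that are not, and their reading is None.
At some moment in a run one of mirror_a, mirror_b, mirror_c may be knocked a few centimetres aside while the robot is not near it.
It also fails if it takes over 210 s, if anything falls off the work surface, if the arm or the gripper's body presses on something with over 40 N, if the wrist force passes 120 N, or if a joint passes its speed limit or range.

### The arm

A 6-joint arm with a two-finger parallel gripper is mounted at the origin on a cart in front of the work surface, level with it; the furniture and walls round the work are solid. World frame = base frame: x ahead of the robot, y to its left, z up, the work surface at z = 0. Lengths are in m, angles in rad, forces in N, time in s.
With the tool pointing down it reaches from about 0.35 to 0.975 m from the base axis. Payload 17.4 kg.
Tool frame: the origin (TCP) lies midway between the tips of the shut fingers; the grasp point (between the pads) lies 19 mm behind it; z points along the fingers, y is the line along which they close (so a half turn about z gives the same grasp; the last joint's range is limited). The gripper opens to 85 mm and grips with 20 to 120 N. Pads are 22 mm wide; open, the fingers measure 114 mm over their backs; the gripper's body (76 mm by 85 mm) begins 54 mm behind the grasp point. The pads swing forward as they close: fully open they stand 13 mm farther back than shut.
Start: joints at [-1.279, 0.116, 1.442, -0, 1.584, -0.038], TCP at [0.219, -0.639, 0.231] pointing down, gripper open.
Joint ranges: [-2.83, 2.83], [-0.83, 2.19], [0.07, 2.5], [-1.14, 4.28], [0.01, 3], [-2.97, 2.97]. Speed limits (rad/s): [1.89, 1.89, 2.22, 3.14, 3.14, 3.14].

### API

Orientations are given as [roll, pitch, yaw] about the fixed x, y, z axes, in that order (R = Rz(yaw) Ry(pitch) Rx(roll)).
In Python, from plant import * gives the robot as it stands.
- The arm moves only by the tool drive_tool, never from a script. Its argument "series" is a list of rows, each a list of 7 numbers: the shift along the tool's x, y, z in cm, then the turn, a rotation vector about the tool's x, y, z in degrees, then the closure, from 0 (fully open) to 1 (shut). In form: [[tx, ty, tz, ax, ay, az, hand], ...]. A call has 1 to 20 rows; each row shifts and turns the commanded pose from where the row before left it, along the tool's axes as they then stand; what a row does not reach is not made up. A row lasts 1/10 s, in which the tool goes at most 50 mm and 8.59 degrees, less where a joint would pass 70% of its speed; a pose out of reach is approached as far as the arm can. A call with a gripper value outside its range is refused whole. The fingers move at their own pace and stop on an object; "newtons" is the grip in N (left out, the last holds). Time passes only in rows, so rows that do not move let the fingers close. It gives the time, the measured TCP pose, the force, the opening and the grip force at its end, in the units of the state.
- get_obs(): the state, without advancing time (a new reading comes with each control period).
- capture(name): name is "side" or "top" or "wrist"; returns the picture (384x512x3 uint8, red, green, blue); there is no depth.
- calibration(name): a dict with "intrinsics" (3x3 intrinsics, pixels), "rvec" (rotation vector, rad) and "tvec" (3), from world to camera coordinates, as OpenCV has them; the wrist camera has in their place "tool_from_camera" (4x4, takes a point from camera to tool coordinates, whose origin is the TCP and whose axes are the flange's). Camera axes: x right, y down, z forward; pixel columns grow to the right and rows downward; lengths in m; the calibration is good to about 2 mm. A picture is of the moment at which its call begins: read the wrist's pose just before it. calibration takes no time and is no camera call.
- finish_job(): hands the job in; it is judged then, once.
The state is a dict: "time": time; "qpos": joint angles; "qvel": joint speeds; "effort": joint torques, N m; "tool_pos": TCP position; "orientation": TCP orientation; "wrist_force": force on the tool from outside, world axes, zero at the start; "torque": the same for the moment, N m; "finger_gap": opening from 0.0 (shut) to 1.0 (fully open); "gripper_force": force on a finger pad.
Only numpy, scipy, OpenCV 4.12 (cv2) and the standard library are available. Lean on these libraries where they do the work, as an engineer would, in place of code of your own. Each camera call takes 0.05 s, during which the arm holds its last target. There are 200 camera calls.

## Working session

There is one attempt and no reset: what is moved stays moved. The work goes in short steps, Python scripts to look and compute and a tool call to move; the robot and the scene stay as the last step left them, time stands still between calls to the robot, and variables do not carry over. Pictures are saved under pics/ and viewed, at most 14 in all, crops included, and the job is handed in when it is done.

Besides the shell and the picture viewer there is one more tool, called after "Request:" by a JSON object that holds its "fn" and its "kwargs". drive_tool: Moves the arm, as the interface text tells. Its arguments: {"type":"object","properties":{"series":{"type":"array","items":{"type":"array","items":{"type":"number"}}},"newtons":{"type":"number"}},"required":["series"]}

```bash
mkdir -p pics; ls; python3 - <<'E'
from plant import *
import cv2,numpy as np
for n in("top","side"):
    im=capture(n); cv2.imwrite(f"pics/{n}0.png",im[:,:,::-1])
    c=calibration(n); R=cv2.Rodrigues(np.array(c["rvec"],float))[0]; print(n,np.round(c["intrinsics"],1).tolist(),"cam",(-R.T@np.array(c["tvec"]).ravel()).round(3),R.round(2).tolist())
print(np.array(calibration("wrist")["tool_from_camera"]).round(4).tolist())
print(get_obs())
E
```

```text
pics
top [[425.2, 0.0, 253.1], [0.0, 425.2, 189.8], [0.0, 0.0, 1.0]] cam [ 0.456 -0.152  1.058] [[-0.0, -1.0, -0.02], [-0.99, 0.0, -0.11], [0.11, 0.02, -0.99]]
side [[353.8, 0.0, 254.5], [0.0, 353.8, 185.7], [0.0, 0.0, 1.0]] cam [0.48  0.698 0.457] [[-1.0, -0.09, -0.01], [-0.02, 0.38, -0.92], [0.09, -0.92, -0.38]]
[[-0.0006, -0.9539, -0.3002, 0.0764], [1.0, -0.0003, -0.0011, 0.0006], [0.001, -0.3002, 0.9539, -0.1427], [0.0, 0.0, 0.0, 1.0]]
{'time': 0.1, 'qpos': array([-1.27880491e+00,  1.16462926e-01,  1.44220581e+00,  1.84490394e-06,
        1.58401212e+00, -3.77845477e-02]), 'qvel': array([ 1.09346104e-03, -2.53670142e-03,  1.07204226e-05,  1.18152763e-03,
        2.67199097e-05,  3.11467424e-04]), 'effort': array([ 2.99749561e-03, -7.33669567e+01, -6.33788753e+01, -3.61156106e-05,
        5.29197569e-03, -2.98049338e-05]), 'tool_pos': array([ 0.21853759, -0.63845952,  0.23061464]), 'orientation': array([-3.14050530e+00, -4.29506992e-05,  3.29775968e-01]), 'wrist_force': array([-0.0965769 ,  0.26851466, -0.78374958]), 'torque': array([-0.02283732,  0.01530884,  0.03514221]), 'gripper_force': 0.0, 'finger_gap': 1.0017066139747435}
```

```bash
cd pics; python3 -c "
import cv2
for n in('top','side'): cv2.imwrite(n+'0b.png',cv2.resize(cv2.imread(n+'0.png'),(800,600),interpolation=cv2.INTER_CUBIC))"
```

```text
(no output)
```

View pics/top0b.png

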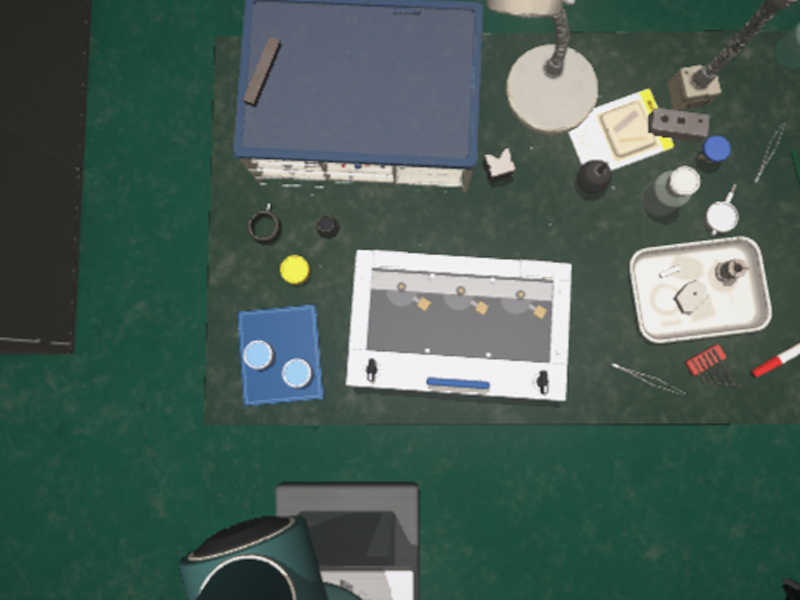

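View pics/side0b.png

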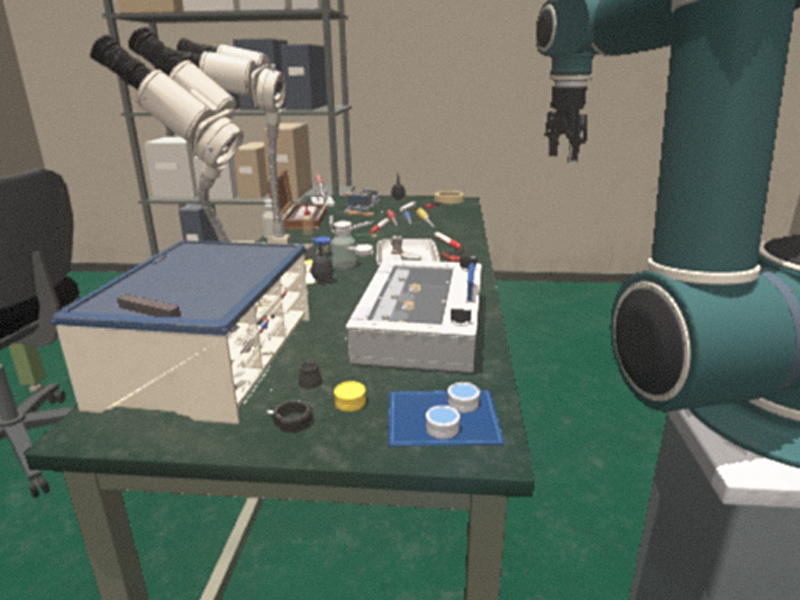

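Top view: the tester is centred near (460,325). Two pale-blue mirrors are on the mat at (258,355) and (297,373), and a yellow decoy sits off the mat at (294,269). The loupe is at (327,226) and the ring at (264,225). Wings are at (372,369) and (543,381), both locked, with the handle at (458,384). The side view agrees, so there are 2 mirrors.

```bash
cat > h.py <<'E'
from plant import *
import cv2,numpy as np
from scipy.spatial.transform import Rotation as Rot
def Rw(e): return Rot.from_euler("xyz",e).as_matrix()
def cam(n,obs=None):
    c=calibration(n);K=np.array(c["intrinsics"],float)
    if n=="wrist":
        T=np.eye(4);T[:3,:3]=Rw(obs["orientation"]);T[:3,3]=obs["tool_pos"];T=T@np.array(c["tool_from_camera"]);return K,T[:3,:3],T[:3,3]
    R=cv2.Rodrigues(np.array(c["rvec"],float))[0];return K,R.T,-R.T@np.array(c["tvec"],float).ravel()
def toplane(uv,C,z):
    K,R,p=C;uv=np.atleast_2d(uv).astype(float);d=np.c_[uv,np.ones(len(uv))]@np.linalg.inv(K).T@R.T
    return (p+d*((z-p[2])/d[:,2])[:,None])[:,:2]
def proj(P,C):
    K,R,p=C;q=(np.atleast_2d(P)-p)@R@K.T;return q[:,:2]/q[:,2:]
def go(xyz,yaw=None,rpy=None,q=None):
    "tool-axis shift (cm) and rotvec (deg) from measured pose to target"
    o=get_obs();R=Rw(o["orientation"]);rpy=[np.pi,0,yaw] if rpy is None else rpy
    w=(R.T@Rw(rpy));return np.round(R.T@(np.array(xyz)-o["tool_pos"])*100,2),np.round(np.degrees(Rot.from_matrix(w).as_rotvec()),2)
E
python3 - <<'E'
from h import *
C=cam("top");im=cv2.imread("pics/top0.png")
def rect(m,z,name):
    cs,_=cv2.findContours(m.astype(np.uint8),0,2);c=max(cs,key=cv2.contourArea).reshape(-1,2)
    w=toplane(c,C,z);r=cv2.minAreaRect((w*1000).astype(np.float32));print(name,np.round(r[0],1),np.round(r[1],1),round(r[2],2));return r
hsv=cv2.cvtColor(im,cv2.COLOR_BGR2HSV);H,S,V=[hsv[...,i].astype(int) for i in range(3)]
m=(S<40)&(V>170);m[:, :200]=0;m[:,375:]=0;m[:155]=0;m[265:]=0
rect(m,.073,"lid")
mb=(H>95)&(H<125)&(S>120);mb[:,:145]=0;mb[:,215:]=0;mb[:190]=0
rect(mb,.002,"mat")
hb=(H>95)&(H<125)&(S>100);hb[:,:260]=0;hb[:,325:]=0;hb[:235]=0;hb[255:]=0
rect(hb,.111,"handle")
ms=((H>90)&(H<115)&(S>25)&(S<140)&(V>190)).astype(np.uint8);ms[:190]=0
n,l,st,ce=cv2.connectedComponentsWithStats(ms)
for i in range(1,n):
    if st[i,4]>60: print("mirror",ce[i],st[i,4],toplane(ce[i],C,.024))
wb=(V<50);wb[:225]=0;wb[258:]=0
n,l,st,ce=cv2.connectedComponentsWithStats(wb.astype(np.uint8))
for i in range(1,n):
    if st[i,4]>20 and 225<ce[i,0]<370: print("wing",ce[i],st[i],toplane(ce[i],C,.0875))
E
```

```text
lid [ 523.4 -229.7] [323.2 203.5] 85.87
mat [479.7  50.6] [150.1 126.1] 5.54
handle [ 436.1 -222.9] [86.3  8.1] 85.8
mirror [164.01809955 226.33936652] 221 [[0.47989885 0.08221971]]
mirror [189.14485981 237.91588785] 214 [[0.45175239 0.02053047]]
```

```bash
python3 - <<'E'
from h import *
print(go([.44,-.225,.30],np.radians(-4.13)))
C=cam("top"); print(toplane([[238,236],[347.5,243.8]],C,.09), toplane([[327*.64,226*.64],[264*.64,225*.64]],C,.02))
print(calibration("wrist")["intrinsics"])
E
```

```text
(array([ 34.34, -31.95,  -6.9 ]), array([-6.000e-02,  1.000e-02,  2.302e+01]))
[[ 0.45606124 -0.10140829]
 [ 0.43796297 -0.34818498]] [[ 0.68240481 -0.02591173]
 [ 0.68465764  0.07487002]]
[[268.80193368   0.         257.54090698]
 [  0.         268.80193368 193.77935095]
 [  0.           0.           1.        ]]
```

Request:
{"fn": "drive_tool", "kwargs": {"series": [[0,0,-3,0,0,0,0],[0,0,-3.9,0,0,0,0],[2.862,-2.662,0,0,0,0,0],[2.862,-2.662,0,0,0,0,0],[2.862,-2.662,0,0,0,0,0],[2.862,-2.662,0,0,0,0,0],[2.862,-2.662,0,0,0,0,0],[2.862,-2.662,0,0,0,0,0],[2.862,-2.662,0,0,0,0,0],[2.862,-2.662,0,0,0,0,0],[2.862,-2.662,0,0,0,0,0],[2.862,-2.662,0,0,0,0,0],[2.862,-2.662,0,0,0,0,0],[2.862,-2.662,0,0,0,0,0],[0,0,0,0,0,5.755,0],[0,0,0,0,0,5.755,0],[0,0,0,0,0,5.755,0],[0,0,0,0,0,5.755,0],[0,0,0,0,0,0,0],[0,0,0,0,0,0,0]]}}

```text
time: 2.1
tool_pos: [0.44, -0.2252, 0.3001]
orientation: [-3.141, 0.0, -0.069]
wrist_force: [0.2, 0.1, 0.8]
finger_gap: 0.999
gripper_force: 0.0
```

```bash
python3 - <<'E'
from h import *
o=get_obs();im=capture("wrist")[:,:,::-1].copy();cv2.imwrite("pics/w1.png",im);C=cam("wrist",o)
print(o["tool_pos"],o["orientation"],o["qpos"])
import json;json.dump([o["tool_pos"].tolist(),o["orientation"].tolist()],open("w1.json","w"))
cv2.imwrite("pics/w1b.png",cv2.resize(im,(800,600),interpolation=cv2.INTER_CUBIC))
E
```

```text
[ 0.44001843 -0.22515064  0.30012337] [-3.14148073e+00  2.95423247e-04 -6.89212680e-02] [-5.24547693e-01 -2.90782331e-01  1.71220038e+00 -2.98256259e-05
  1.72048914e+00  1.11516548e+00]
```

View pics/w1b.png

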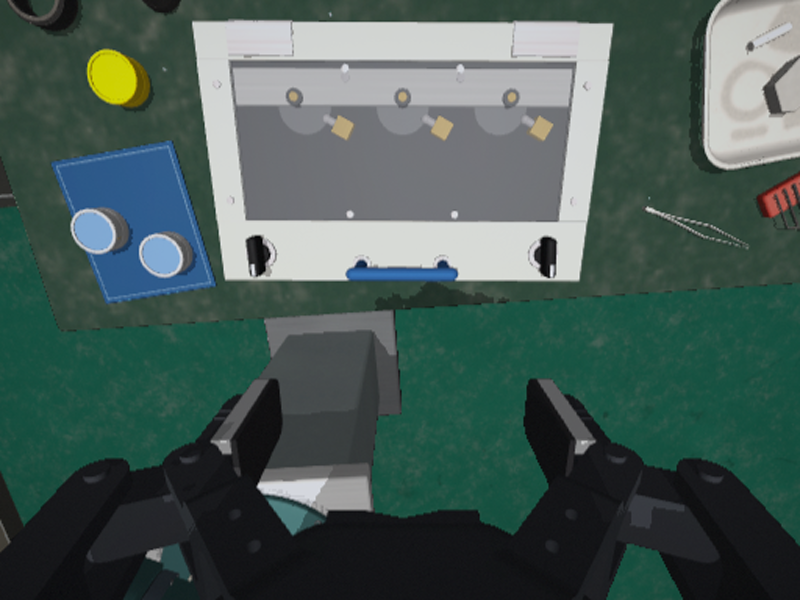

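Wrist view: lid outline is (193,22)–(612,22)–(578,280)–(224,280). Wings are at about (258,256) and (545,256), handle at (402,273). Nest discs show at (305,115), (403,115) and (500,115), with brass blocks to the right of each. The two mirrors are at (97,231) and (162,256).

```bash
python3 - <<'E'
from h import *
import json
p,e=json.load(open("w1.json"));C=cam("wrist",dict(tool_pos=np.array(p),orientation=np.array(e)))
s=.64
im=cv2.imread("pics/w1.png");hsv=cv2.cvtColor(im,cv2.COLOR_BGR2HSV);H,S,V=[hsv[...,i].astype(int) for i in range(3)]
m=(S<40)&(V>150);m[:,:115]=0;m[:,400:]=0;m[185:]=0
cs,_=cv2.findContours(m.astype(np.uint8),0,2);c=max(cs,key=cv2.contourArea).reshape(-1,2)
r=cv2.minAreaRect((toplane(c,C,.073)*1000).astype(np.float32));print("lid",r)
th=np.radians(-4.13);L=np.array(r[0])/1000
Rm=np.array([[np.cos(th),-np.sin(th)],[np.sin(th),np.cos(th)]])
def lid(uv,z): return ((toplane(np.array(uv)*s,C,z)-L)@Rm*1000).round(1)
print("wing base",lid([[262,255],[543,255]],.075))
wb=(V<60);wb[:148]=0;wb[180:]=0
n,l,st,ce=cv2.connectedComponentsWithStats(wb.astype(np.uint8))
for i in range(1,n):
    if st[i,4]>20 and 120<ce[i,0]<380: print("wing",ce[i]/s,st[i],lid(ce[i]/s,.0875),toplane(ce[i],C,.0875))
print("brass top?",lid([[343,128],[441,128],[541,128]],.037)); print("disc front",lid([[303,135],[402,135],[499,135]],.020));print("probe",lid([[294,97],[403,97],[512,97]],.061))
print("mirrors",toplane(np.array([[97,231],[162,256]])*s,C,.024))
big=cv2.resize(im[50:100,150:360],None,fx=3.8,fy=3.8,interpolation=cv2.INTER_CUBIC);w2=cv2.resize(im[140:182,135:215],None,fx=4.9,fy=4.9,interpolation=cv2.INTER_CUBIC)
w3=cv2.resize(im[140:182,315:395],None,fx=4.9,fy=4.9,interpolation=cv2.INTER_CUBIC)
h=np.zeros((420,800,3),np.uint8);h[:190,:798]=big[:190,:798];h[200:405,:392]=w2[:205,:392];h[200:405,400:792]=w3[:205,:392];cv2.imwrite("pics/z1.png",h)
E
```

```text
lid ((523.34033203125, -230.44566345214844), (322.2572937011719, 203.6920166015625), 85.80439758300781)
wing base [[ -78.7  123.5]
 [ -78.1 -125.5]]
wing [257.20306017 253.09906639] [158 151  15  26 241] [[-74.6 123.2]] [[ 0.4577606  -0.10217511]]
wing [545.72572314 254.5196281 ] [342 152  14  26 242] [[ -75.2 -123.6]] [[ 0.4394254  -0.34831643]]
brass top? [[  29.2   52.5]
 [  29.4  -35.2]
 [  29.6 -124.7]]
disc front [[ 24.5  92.5]
 [ 24.8  -0.3]
 [ 25.  -91.2]]
probe [[ 50.7  88.9]
 [ 50.9  -1.1]
 [ 51.1 -91.1]]
mirrors [[0.48024933 0.07571763]
 [0.45099738 0.01738483]]
```

View pics/z1.png

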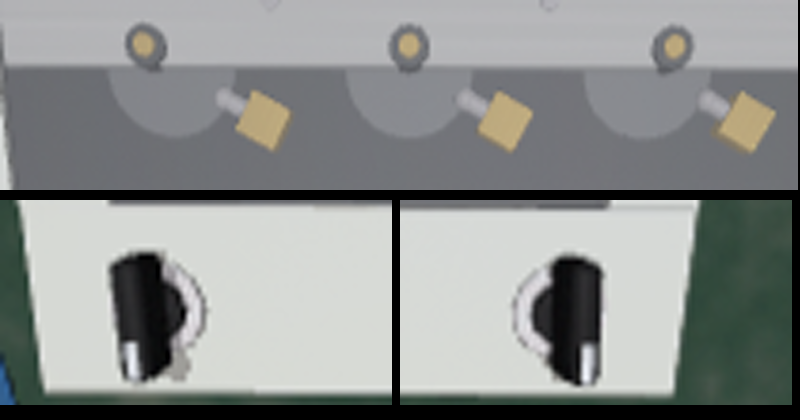

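Request:
{"fn": "drive_tool", "kwargs": {"newtons": 50, "series": [[0.25,-4.15,0,0,0,0.1,0.5],[0.25,-4.15,0,0,0,0.1,0.5],[0.24,-4.15,0,0,0,0,0.5],[0,0,4,0,0,0,0.5],[0,0,4,0,0,0,0.5],[0,0,4,0,0,0,0.5],[0,0,4,0,0,0,0.5],[0,0,3,0,0,0,0.5],[0,0,2,0,0,0,0.5],[0,0,1.1,0,0,0,0.5],[0,0,0,0,0,0,0.5],[0,0,0,0,0,0,1],[0,0,0,0,0,0,1],[0,0,0,0,0,0,1],[0,0,0,0,0,0,1],[0,0,0,0,0,0,1],[0,0,0,0,0,0,1],[0,0,0,0,0,0,1]]}}

```text
time: 3.95
tool_pos: [0.4574, -0.1005, 0.0808]
orientation: [-3.139, -0.002, -0.075]
wrist_force: [-0.2, 12.7, 7.0]
finger_gap: 0.09
gripper_force: 51.5
```

Request:
{"fn": "drive_tool", "kwargs": {"series": [[0,0,0,0,0,-7.6,1],[0,0,0,0,0,-7.6,1],[0,0,0,0,0,-7.6,1],[0,0,0,0,0,-7.6,1],[0,0,0,0,0,-7.6,1],[0,0,0,0,0,-7.6,1],[0,0,0,0,0,-7.6,1],[0,0,0,0,0,-7.6,1],[0,0,0,0,0,-7.6,1],[0,0,0,0,0,-7.6,1],[0,0,0,0,0,-7.6,1],[0,0,0,0,0,-7.6,1],[0,0,0,0,0,0,1],[0,0,0,0,0,0,1]]}}

```text
time: 5.35
tool_pos: [0.4567, -0.0994, 0.0807]
orientation: [-3.141, -0.005, 1.517]
wrist_force: [-9.2, 24.6, 13.9]
finger_gap: 0.089
gripper_force: 52.7
```

Request:
{"fn": "drive_tool", "kwargs": {"series": [[0,0,0,0,0,0,0.5],[0,0,0,0,0,0,0.5],[0,0,0,0,0,0,0.5],[0,0,-3,0,0,0,0.5],[0,0,-4,0,0,0,0.5],[0,0,-3,0,0,7.6,0.5],[0,0,-2,0,0,7.6,0.5],[0,0,0,0,0,7.6,0.5],[0,0,0,0,0,7.6,0.5],[0,0,0,0,0,7.6,0.5],[0,0,0,0,0,7.6,0.5],[0,0,0,0,0,7.6,0.5],[0,0,0,0,0,7.6,0.5],[0,0,0,0,0,7.6,0.5],[0,0,0,0,0,7.6,0.5],[0,0,0,0,0,7.6,0.5],[0,0,0,0,0,7.6,0.5],[0,0,0,0,0,0,0.5],[0,0,0,0,0,0,0.5]]}}

```text
time: 7.25
tool_pos: [0.4567, -0.1017, 0.1994]
orientation: [3.141, -0.0, -0.072]
wrist_force: [0.2, 1.1, 0.1]
finger_gap: 0.498
gripper_force: 0.0
```

```bash
python3 - <<'E'
from h import *
print(get_obs()["tool_pos"],get_obs()["orientation"]);print(go([.4388,-.3462,.081],np.radians(-4.14)))
im=capture("wrist")[:,:,::-1];cv2.imwrite("pics/w2.png",im)
E
```

```text
[ 0.45665158 -0.10167129  0.19943259] [ 3.14143186e+00 -2.12455103e-04 -7.15069667e-02]
(array([-0.04, 24.52, 11.85]), array([ 0.01, -0.01,  0.04]))
```

View pics/w2.png

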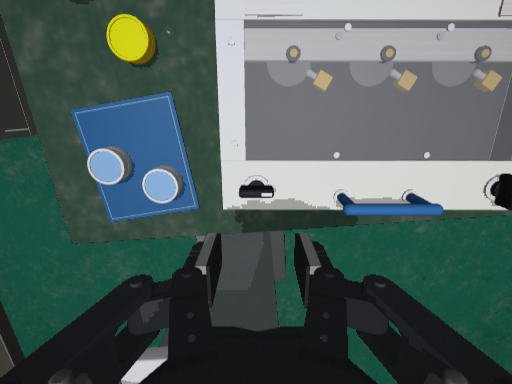

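The left wing at (257,191) now lies parallel to the front edge, so it is unlocked. Next, the right wing.

Request:
{"fn": "drive_tool", "kwargs": {"series": [[0,4.09,0,0,0,0,0.5],[0,4.09,0,0,0,0,0.5],[0,4.09,0,0,0,0,0.5],[0,4.09,0,0,0,0,0.5],[0,4.08,0,0,0,0,0.5],[-0.04,4.08,0,0,0,0,0.5],[0,0,4,0,0,0,0.5],[0,0,4,0,0,0,0.5],[0,0,2.5,0,0,0,0.5],[0,0,1.35,0,0,0,0.5],[0,0,0,0,0,0,0.5],[0,0,0,0,0,0,1],[0,0,0,0,0,0,1],[0,0,0,0,0,0,1],[0,0,0,0,0,0,1],[0,0,0,0,0,0,1],[0,0,0,0,0,0,1]]}}

```text
time: 9.0
tool_pos: [0.4379, -0.3488, 0.0831]
orientation: [3.135, -0.002, -0.076]
wrist_force: [-3.9, -20.7, -0.9]
finger_gap: 0.086
gripper_force: 52.7
```

Request:
{"fn": "drive_tool", "kwargs": {"series": [[0,0.3,0,0,0,0,1],[0,0,0,0,0,-7.6,1],[0,0,0,0,0,-7.6,1],[0,0,0,0,0,-7.6,1],[0,0,0,0,0,-7.6,1],[0,0,0,0,0,-7.6,1],[0,0,0,0,0,-7.6,1],[0,0,0,0,0,-7.6,1],[0,0,0,0,0,-7.6,1],[0,0,0,0,0,-7.6,1],[0,0,0,0,0,-7.6,1],[0,0,0,0,0,-7.6,1],[0,0,0,0,0,-7.6,1],[0,0,0,0,0,0,1],[0,0,0,0,0,0,1]]}}

```text
time: 10.5
tool_pos: [0.4381, -0.3498, 0.083]
orientation: [3.14, 0.002, 1.517]
wrist_force: [-1.4, -1.3, 7.0]
finger_gap: 0.089
gripper_force: 54.0
```

Request:
{"fn": "drive_tool", "kwargs": {"series": [[0,0,0,0,0,0,0.5],[0,0,0,0,0,0,0.5],[0,0,0,0,0,0,0.5],[0,0,-3,0,0,0,0.5],[0,0,-4,0,0,0,0.5],[0,0,-4,0,0,0,0.5],[0,0,0,0,0,0,0.5],[0,0,0,0,0,0,0.5]]}}

```text
time: 11.3
tool_pos: [0.4378, -0.3492, 0.1916]
orientation: [3.14, 0.001, 1.516]
wrist_force: [0.2, 0.1, -1.0]
finger_gap: 0.499
gripper_force: 0.0
```

```bash
python3 - <<'E'
from h import *
print(get_obs()["tool_pos"],get_obs()["orientation"]);print(go([.4368,-.2238,.096],np.radians(90-4.14)))
im=capture("wrist")[:,:,::-1];cv2.imwrite("pics/w3.png",im)
E
```

```text
[ 0.43776127 -0.34916734  0.1916069 ] [3.14022069e+00 9.60204757e-04 1.51638153e+00]
(array([12.52, -0.79,  9.55]), array([0.08, 0.05, 1.02]))
```

View pics/w3.png

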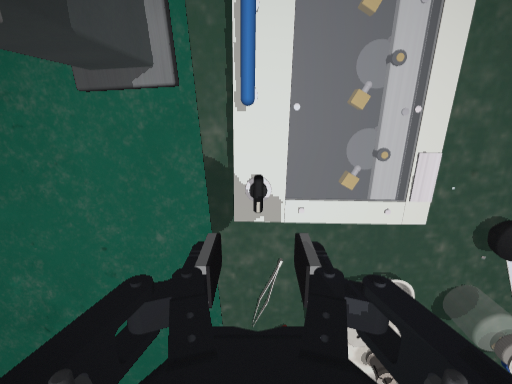

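The right wing at (258,190) is also parallel to the front edge. Now the handle.

Request:
{"fn": "drive_tool", "kwargs": {"newtons": 60, "series": [[4.17,-0.26,0,0,0,0,0.5],[4.17,-0.26,0,0,0,0,0.5],[4.18,-0.27,0,0,0,1,0.5],[0,0,4,0,0,0,0.5],[0,0,3.5,0,0,0,0.5],[0,0,2.35,0,0,0,0.5],[0,0,0,0,0,0,0.5],[0,0,0,0,0,0,1],[0,0,0,0,0,0,1],[0,0,0,0,0,0,1],[0,0,0,0,0,0,1],[0,0,0,0,0,0,1],[0,0,0,0,0,0,1]]}}

```text
time: 12.65
tool_pos: [0.4373, -0.224, 0.0938]
orientation: [3.139, 0.001, 1.499]
wrist_force: [5.4, 0.4, 6.6]
finger_gap: 0.101
gripper_force: 58.8
```

```bash
python3 - <<'E'
import numpy as np
t=np.linspace(0,1.5,21);x=-186*np.cos(t)+43*np.sin(t);z=186*np.sin(t)+43*np.cos(t)
print([[0,round(a,2),round(-b,2)] for a,b in zip(np.diff(x)/10,np.diff(z)/10)])
E
```

```text
[[0, np.float64(0.37), np.float64(-1.38)], [0, np.float64(0.48), np.float64(-1.35)], [0, np.float64(0.58), np.float64(-1.31)], [0, np.float64(0.67), np.float64(-1.26)], [0, np.float64(0.77), np.float64(-1.21)], [0, np.float64(0.85), np.float64(-1.15)], [0, np.float64(0.94), np.float64(-1.08)], [0, np.float64(1.02), np.float64(-1.01)], [0, np.float64(1.09), np.float64(-0.93)], [0, np.float64(1.16), np.float64(-0.84)], [0, np.float64(1.22), np.float64(-0.76)], [0, np.float64(1.27), np.float64(-0.66)], [0, np.float64(1.32), np.float64(-0.57)], [0, np.float64(1.35), np.float64(-0.47)], [0, np.float64(1.38), np.float64(-0.36)], [0, np.float64(1.41), np.float64(-0.26)], [0, np.float64(1.42), np.float64(-0.15)], [0, np.float64(1.43), np.float64(-0.04)], [0, np.float64(1.43), np.float64(0.06)], [0, np.float64(1.42), np.float64(0.17)]]
```

Request:
{"fn": "drive_tool", "kwargs": {"series": [[0,0.37,-1.38,0,0,0,1],[0,0.48,-1.35,0,0,0,1],[0,0.58,-1.31,0,0,0,1],[0,0.67,-1.26,0,0,0,1],[0,0.77,-1.21,0,0,0,1],[0,0.85,-1.15,0,0,0,1],[0,0.94,-1.08,0,0,0,1],[0,1.02,-1.01,0,0,0,1],[0,1.09,-0.93,0,0,0,1],[0,1.16,-0.84,0,0,0,1],[0,0,0,0,0,0,1]]}}

```text
time: 13.75
tool_pos: [0.5155, -0.2297, 0.2117]
orientation: [-3.141, 0.002, 1.498]
wrist_force: [-22.4, 2.5, 31.1]
finger_gap: 0.103
gripper_force: 61.7
```

Request:
{"fn": "drive_tool", "kwargs": {"series": [[0,-0.15,-0.25,0,0,0,1],[0,1.22,-0.76,0,0,0,1],[0,1.27,-0.66,0,0,0,1],[0,1.32,-0.57,0,0,0,1],[0,1.35,-0.47,0,0,0,1],[0,1.38,-0.36,0,0,0,1],[0,1.41,-0.26,0,0,0,1],[0,1.42,-0.15,0,0,0,1],[0,1.43,-0.04,0,0,0,1],[0,1.43,0.06,0,0,0,1],[0,1.42,0.17,0,0,0,1],[0,0,0,0,0,0,1]]}}

```text
time: 14.95
tool_pos: [0.6515, -0.2396, 0.2412]
orientation: [3.14, 0.001, 1.499]
wrist_force: [3.4, -5.2, 4.4]
finger_gap: 0.099
gripper_force: 65.2
```

Request:
{"fn": "drive_tool", "kwargs": {"series": [[0,0,0,0,0,0,0.7],[0,0,0,0,0,0,0.7],[0,0,0,0,0,0,0.7],[0,0,-2,0,0,0,0.7],[0,0,-3,0,0,0,0.7],[0,0,-4,0,0,0,0.7],[0,-4,-1,0,0,0,0.7],[0,-4,0,0,0,0,0.5],[0,-4,0,0,0,0,0.3],[0,-4,0,0,0,0,0],[0,-4,0,0,0,0,0],[0,-4,0,0,0,0,0],[0,-1,0,0,0,0,0],[0,0,0,0,0,7,0],[0,0,0,0,0,8,0],[0,0,0,0,0,8,0],[0,0,0,0,0,8,0],[0,0,0,0,0,8,0],[0,0,0,0,0,8,0],[0,0,0,0,0,8,0]]}}

```text
time: 16.95
tool_pos: [0.401, -0.2209, 0.3404]
orientation: [-3.141, -0.0, 0.533]
wrist_force: [-0.0, 0.4, -0.6]
finger_gap: 1.0
gripper_force: 0.0
```

Request:
{"fn": "drive_tool", "kwargs": {"series": [[0,0,0,0,0,8,0],[0,0,0,0,0,8,0],[0,0,0,0,0,8,0],[0,0,0,0,0,8,0],[0,0,0,0,0,3,0],[0,0,0,0,0,0,0],[0,0,0,0,0,0,0]]}}

```text
time: 17.65
tool_pos: [0.4009, -0.221, 0.3404]
orientation: [-3.141, 0.0, -0.07]
wrist_force: [-0.8, -0.2, -0.2]
finger_gap: 1.002
gripper_force: 0.0
```

```bash
python3 - <<'E'
from h import *
import json
o=get_obs();print(o["tool_pos"],o["orientation"])
im=capture("wrist")[:,:,::-1];cv2.imwrite("pics/w4.png",im);cv2.imwrite("pics/top4.png",capture("top")[:,:,::-1]);cv2.imwrite("pics/side4.png",capture("side")[:,:,::-1])
json.dump([o["tool_pos"].tolist(),o["orientation"].tolist()],open("w4.json","w"))
cv2.imwrite("pics/w4b.png",cv2.resize(im,(800,600),interpolation=cv2.INTER_CUBIC))
E
```

```text
[ 0.40091624 -0.22095271  0.3403526 ] [-3.14144558e+00  7.65503009e-05 -6.99239012e-02]
```

View pics/w4b.png

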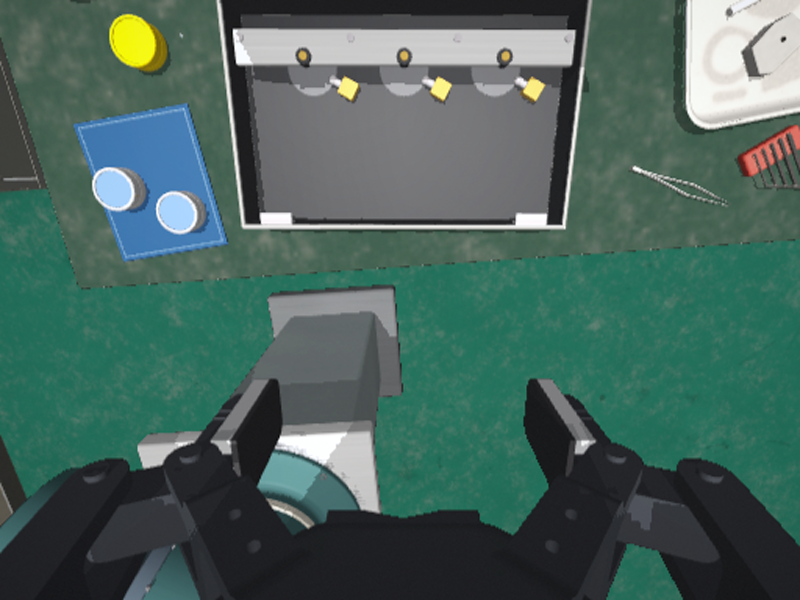

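The lid is upright out of the way and the interior is open. Nest discs are at (313,82), (403,82) and (493,82), the bridge front edge at row 66, and the front rim at row 228. Mirrors are at (116,190) and (179,213), unmoved so far.

```bash
python3 - <<'E'
from h import *
import json
p,e=json.load(open("w4.json"));C=cam("wrist",dict(tool_pos=np.array(p),orientation=np.array(e)));s=.64
th=np.radians(-4.14);L=np.array([.5234,-.2301]);Rm=np.array([[np.cos(th),-np.sin(th)],[np.sin(th),np.cos(th)]])
f=lambda uv,z:((toplane(np.array(uv)*s,C,z)-L)@Rm*1000).round(1).tolist()
print("rim front",f([[244,228],[404,228],[566,228]],.066)); print("bridge front",f([[304,66],[404,66],[504,66]],.057))
print("bridge ends",f([[237,66],[574,66]],.057))
print("disc front",f([[314,97],[403,97],[493,97]],.020));print("barrel",f([[303,56],[404,56],[505,56]],.061)); print("brass",f([[347,90],[440,90],[533,90]],.036))
im=cv2.imread("pics/w4.png");hsv=cv2.cvtColor(im,cv2.COLOR_BGR2HSV);H,S,V=[hsv[...,i].astype(int) for i in range(3)]
ms=((H>90)&(H<120)&(S>25)&(S<140)&(V>180)).astype(np.uint8);ms[:,160:]=0
n,l,st,ce=cv2.connectedComponentsWithStats(ms)
for i in range(1,n):
    if st[i,4]>60: print("mirror",ce[i],st[i],toplane(ce[i],C,.024))
# circle fit of discs: brighter than deck below bridge
g=cv2.cvtColor(im,cv2.COLOR_BGR2GRAY)
cr=cv2.resize(im[10:150,140:380],None,fx=3.3,fy=3.3,interpolation=cv2.INTER_CUBIC);cv2.imwrite("pics/z4.png",cr)
E
```

```text
rim front [[-100.6, 156.3], [-100.3, -1.5], [-100.0, -161.1]]
bridge front [[43.6, 89.2], [43.7, -1.1], [43.9, -91.4]]
bridge ends [[43.5, 149.8], [44.0, -154.5]]
disc front [[23.8, 88.9], [23.9, -0.2], [24.1, -90.3]]
barrel [[50.7, 88.7], [50.8, -1.0], [51.0, -90.8]]
brass [[27.5, 53.7], [27.7, -35.8], [27.8, -125.3]]
mirror [ 86.52375691 117.25414365] [ 50  69  93  96 905] [[0.48436569 0.05481402]]
mirror [112.71116505 135.59708738] [102 124  23  24 412] [[0.45214687 0.0187207 ]]
```

View pics/z4.png

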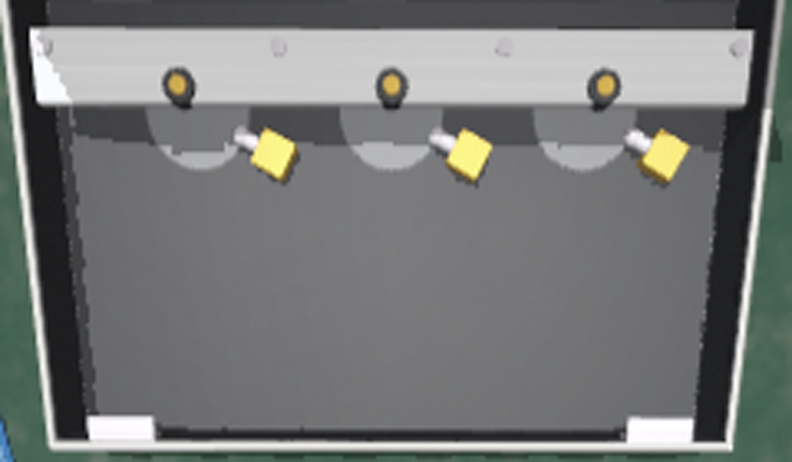

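Request:
{"fn": "drive_tool", "kwargs": {"series": [[0.57,-4.05,0,0,0,0,0],[0.57,-4.05,0,0,0,0,0],[0.57,-4.05,0,0,0,0,0],[0.57,-4.05,0,0,0,0,0],[0.56,-4.05,0,0,0,0,0],[0.56,-4.05,0,0,0,0,0],[0,0,2,0,0,-8.5,0],[0,0,2,0,0,-8.5,0],[0,0,2,0,0,-8.5,0],[0,0,2,0,0,-8.5,0],[0,0,2,0,0,-8.5,0],[0,0,2,0,0,-8.5,0],[0,0,3,0,0,-8.5,0],[0,0,3,0,0,-8.5,0],[0,0,0,0,0,0,0],[0,0,0,0,0,0,0]]}}

```text
time: 19.4
tool_pos: [0.4523, 0.0189, 0.1612]
orientation: [-3.141, 0.0, 1.111]
wrist_force: [0.2, 0.9, 0.2]
finger_gap: 1.004
gripper_force: 0.0
```

```bash
cat > mir.py <<'E'
from h import *
o=get_obs();C=cam("wrist",o);im=capture("wrist")[:,:,::-1].copy()
hsv=cv2.cvtColor(im,cv2.COLOR_BGR2HSV);H,S,V=[hsv[...,i].astype(int) for i in range(3)]
ms=((H>85)&(H<125)&(S>20)&(S<130)&(V>215)).astype(np.uint8)
n,l,st,ce=cv2.connectedComponentsWithStats(ms)
for i in range(1,n):
    if st[i,4]>100:
        c=max(cv2.findContours((l==i).astype(np.uint8),0,1)[0],key=len).reshape(-1,2);w=toplane(c,C,.024)
        (x,y),r=cv2.minEnclosingCircle((w*1000).astype(np.float32))
        print(ce[i].round(0),st[i,4],"centroid",toplane(ce[i],C,.024).round(4),"circ",round(x,1),round(y,1),round(r,1))
print(o["tool_pos"],o["orientation"])
import sys;cv2.imwrite(f"pics/{sys.argv[1]}.png",im)
E
python3 mir.py w5
```

```text
[274. 119.] 730 centroid [[0.4971 0.0712]] circ 481.1 52.8 84.5
[256. 118.] 1165 centroid [[0.4807 0.0803]] circ 480.5 80.0 19.0
[257. 183.] 941 centroid [[0.4519 0.0194]] circ 451.7 19.2 19.0
[0.45229411 0.0189316  0.16120043] [-3.14139253e+00  2.97050515e-05  1.11064500e+00]
```

View pics/w5.png

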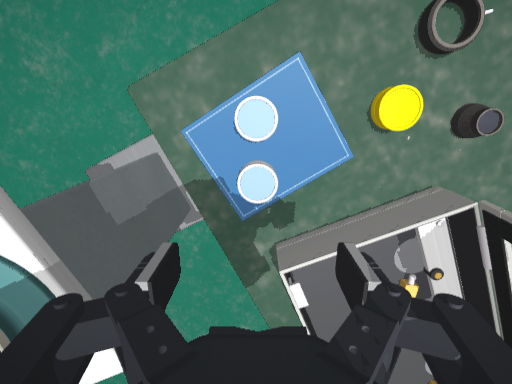

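The two pale-blue-faced cells on the mat at (257,119) and (257,183) are the mirrors. The yellow part at (397,108) is off the mat, so I leave it. Grasping the nearer one.

Request:
{"fn": "drive_tool", "kwargs": {"newtons": 35, "series": [[0,0,4,0,0,0,0],[0,0,4,0,0,0,0],[0,0,4,0,0,0,0],[0,0,2.2,0,0,0,0],[0,0,1.2,0,0,0,0],[0,0,0,0,0,0,0],[0,0,0,0,0,0,1],[0,0,0,0,0,0,1],[0,0,0,0,0,0,1],[0,0,0,0,0,0,1],[0,0,0,0,0,0,1],[0,0,0,0,0,0,1]]}}

```text
time: 20.65
tool_pos: [0.453, 0.0189, 0.0079]
orientation: [3.14, -0.001, 1.115]
wrist_force: [-1.4, -0.2, 8.7]
finger_gap: 0.5
gripper_force: 34.4
```

Request:
{"fn": "drive_tool", "kwargs": {"series": [[0,0,-1,0,0,0,1],[0,0,-2.5,0,0,0,1],[0,0,-4,0,0,0,1],[0,0,-4,0,0,0,1],[0,0,-3.5,0,0,0,1],[0,0,0,0,0,8.5,1],[0,0,0,0,0,8.5,1],[0,0,0,0,0,8.5,1],[0,0,0,0,0,8.5,1],[0,0,0,0,0,8.5,1],[0,0,0,0,0,8.5,1],[0,0,0,0,0,8.5,1],[0,0,0,0,0,8.4,1],[0,0,0,0,0,0,1],[0,0,0,0,0,0,1]]}}

```text
time: 22.15
tool_pos: [0.4522, 0.0189, 0.1569]
orientation: [-3.142, -0.0, -0.066]
wrist_force: [0.1, 0.4, -1.2]
finger_gap: 0.497
gripper_force: 36.1
```

```bash
python3 - <<'E'
from h import *
o=get_obs();print(o["tool_pos"],o["orientation"],o["finger_gap"]);print(go([.4985,-.2285,.0265],np.radians(-4.14)))
E
```

```text
[0.45218555 0.01889261 0.15694071] [-3.14158094e+00 -4.61063224e-04 -6.57412191e-02] 0.4970613931748461
(array([ 6.24, 24.38, 13.05]), array([-0.  , -0.03,  0.37]))
```

Request:
{"fn": "drive_tool", "kwargs": {"series": [[1.04,4.06,0,0,0,0,1],[1.04,4.06,0,0,0,0,1],[1.04,4.06,0,0,0,0,1],[1.04,4.06,0,0,0,0,1],[1.04,4.07,0,0,0,0,1],[1.04,4.07,0,0,0,0.37,1],[0,0,4,0,0,0,1],[0,0,4,0,0,0,1],[0,0,3,0,0,0,1],[0,0,1.2,0,0,0,1],[0,0,0.5,0,0,0,1],[0,0,0.3,0,0,0,1],[0,0,0,0,0,0,1]]}}

```text
time: 23.45
tool_pos: [0.498, -0.2289, 0.0277]
orientation: [3.141, -0.002, -0.076]
wrist_force: [1.1, -0.5, -1.5]
finger_gap: 0.497
gripper_force: 36.3
```

Request:
{"fn": "drive_tool", "kwargs": {"series": [[0,0,0.15,0,0,0,1],[0,0,0,0,0,0,0.28],[0,0,0,0,0,0,0.28],[0,0,0,0,0,0,0.28],[0,0,0,0,0,0,0.28],[0,0,-2,0,0,0,0.28],[0,0,-3,0,0,0,0.28],[0,0,-3,0,0,0,0.28],[-4.5,0,0,0,0,0,1],[0,0,0,0,0,0,1],[0,0,0,0,0,0,1],[0,0,0,0,0,0,1],[0,0,0,0,0,0,1]]}}

```text
time: 24.75
tool_pos: [0.453, -0.2253, 0.1046]
orientation: [-3.141, 0.0, -0.076]
wrist_force: [-0.1, 1.0, -0.2]
finger_gap: -0.005
gripper_force: 0.0
```

```bash
python3 mir.py w6; python3 - <<'E'
from h import *
th=np.radians(-4.14);L=np.array([.5234,-.2301]);Rm=np.array([[np.cos(th),-np.sin(th)],[np.sin(th),np.cos(th)]])
o=get_obs();print(((o["tool_pos"][:2]-L)@Rm*1000).round(1))
C=cam("wrist",o);im=cv2.imread("pics/w6.png");hsv=cv2.cvtColor(im,cv2.COLOR_BGR2HSV);H,S,V=[hsv[...,i].astype(int) for i in range(3)]
ms=((H>85)&(H<125)&(S>20)&(S<130)&(V>150)).astype(np.uint8)
n,l,st,ce=cv2.connectedComponentsWithStats(ms)
for i in range(1,n):
    if st[i,4]>100: print(ce[i],st[i],((toplane(ce[i],C,.042)-L)@Rm*1000).round(1))
E
```

```text
[258. 152.] 1907 centroid [[ 0.4955 -0.2291]] circ 495.0 -229.1 20.6
[ 0.45299815 -0.22526222  0.10464435] [-3.14136772e+00  3.68891841e-04 -7.64639384e-02]
[-70.6  -0.2]
[ 16.78431373 160.77777778] [  0 121  34  79 153] [[-31.1 184.9]]
[257.85692068 151.85432867] [ 233  127   50   50 1929] [[-25.1  -1.1]]
```

View pics/w6.png

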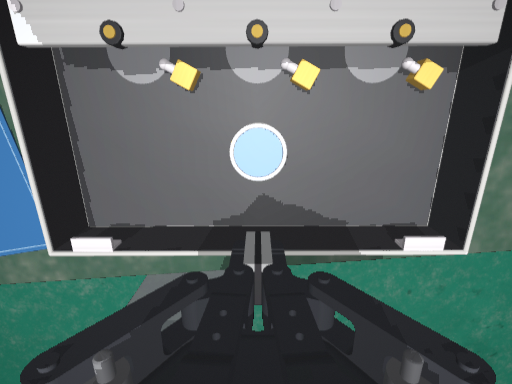

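The mirror sits on apron 2 at (258,152), in line with its nest disc at (257,65). The closed fingers are in front of it. Lower and push.

Request:
{"fn": "drive_tool", "kwargs": {"series": [[0,0,4,0,0,0,1],[0,0,2.6,0,0,0,1],[0,0,1.0,0,0,0,1],[0,0,0,0,0,0,1],[1,0,0,0,0,0,1],[0.8,0,0,0,0,0,1],[0.8,0,0,0,0,0,1],[0.8,0,0,0,0,0,1],[0.8,0,0,0,0,0,1],[0.8,0,0,0,0,0,1],[0.8,0,0,0,0,0,1],[0.5,0,0,0,0,0,1],[0.5,0,0,0,0,0,1],[0,0,0,0,0,0,1]]}}

```text
time: 26.2
tool_pos: [0.5208, -0.2305, 0.0289]
orientation: [3.142, -0.0, -0.077]
wrist_force: [-0.2, 0.7, -0.1]
finger_gap: -0.0
gripper_force: 0.0
```

Request:
{"fn": "drive_tool", "kwargs": {"series": [[0.3,0,0,0,0,0,1],[0.3,0,0,0,0,0,1],[0.3,0,0,0,0,0,1],[0.2,0,0,0,0,0,1],[0.2,0,0,0,0,0,1],[0,0,0,0,0,0,1]]}}

```text
time: 26.8
tool_pos: [0.5333, -0.2316, 0.0289]
orientation: [3.141, 0.0, -0.077]
wrist_force: [-1.5, -1.0, 0.3]
finger_gap: 0.001
gripper_force: 0.9
```

Request:
{"fn": "drive_tool", "kwargs": {"series": [[0.2,0,0,0,0,0,1],[0.2,0,0,0,0,0,1],[0,0,0,0,0,0,1]]}}

```text
time: 27.1
tool_pos: [0.5374, -0.2318, 0.0289]
orientation: [3.142, -0.0, -0.077]
wrist_force: [-1.6, -1.1, -0.4]
finger_gap: 0.001
gripper_force: 0.5
```

Request:
{"fn": "drive_tool", "kwargs": {"series": [[0.1,0,0,0,0,0,1],[0.1,0,0,0,0,0,1],[0,0,0,0,0,0,1]]}}

```text
time: 27.4
tool_pos: [0.5394, -0.2319, 0.0289]
orientation: [-3.142, -0.0, -0.077]
wrist_force: [-0.6, 0.7, -0.7]
finger_gap: 0.0
gripper_force: 0.4
```

Request:
{"fn": "drive_tool", "kwargs": {"series": [[0.15,0,0,0,0,0,1],[0.15,0,0,0,0,0,1],[0,0,0,0,0,0,1]]}}

```text
time: 27.7
tool_pos: [0.5407, -0.232, 0.0288]
orientation: [-3.141, 0.004, -0.077]
wrist_force: [-18.5, 2.0, 10.6]
finger_gap: 0.002
gripper_force: 9.7
```

Request:
{"fn": "drive_tool", "kwargs": {"series": [[-0.5,0,0,0,0,0,1],[-2.5,0,0,0,0,0,1],[-4,0,0,0,0,0,1],[-2,0,-3,0,0,0,1],[0,0,-4,0,0,0,1],[0,0,-1,0,0,0,1],[0,0,0,0,0,0,1],[0,0,0,0,0,0,1]]}}

```text
time: 28.5
tool_pos: [0.4524, -0.225, 0.1079]
orientation: [-3.141, 0.0, -0.077]
wrist_force: [-0.4, -0.8, 0.1]
finger_gap: 0.0
gripper_force: 0.0
```

```bash
python3 - <<'E'
from h import *
o=get_obs();C=cam("wrist",o);im=capture("wrist")[:,:,::-1].copy();cv2.imwrite("pics/w7.png",im);print(o["tool_pos"],o["orientation"])
cv2.imwrite("pics/z7.png",cv2.resize(im[0:130,60:450],None,fx=2.05,fy=2.05,interpolation=cv2.INTER_CUBIC))
E
```

```text
[ 0.45242577 -0.22502233  0.10790245] [-3.14121432e+00  4.99323893e-04 -7.65162901e-02]
```

View pics/z7.png

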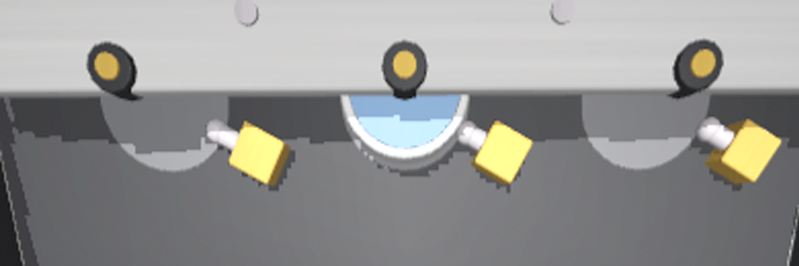

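Mirror B is seated in nest 2: its front edge is at (405,171), level with the discs of nests 1 and 3, and the plunger nose touches it. Now to mirror A, checking its position from above first.

Request:
{"fn": "drive_tool", "kwargs": {"series": [[0,0,-3,0,0,0,0.3],[0,0,-2.2,0,0,0,0],[0,-4.35,0,0,0,0,0],[0,-4.35,0,0,0,0,0],[0,-4.35,0,0,0,0,0],[0,-4.35,0,0,0,0,0],[0,-4.35,0,0,0,0,0],[0,-4.35,0,0,0,0,0],[0,-4.35,0,0,0,0,0],[0,0,0,0,0,0,0],[0,0,0,0,0,0,0]]}}

```text
time: 29.65
tool_pos: [0.4754, 0.0791, 0.1594]
orientation: [3.141, 0.002, -0.074]
wrist_force: [-0.2, 0.3, 0.0]
finger_gap: 0.999
gripper_force: 0.0
```

```bash
python3 mir.py w8; python3 - <<'E'
from h import *
print(go([.4806,.0801,.0065],np.radians(-4.14)))
E
```

```text
[277. 130.] 5713 centroid [[0.5299 0.0551]] circ 502.7 53.1 76.9
[256. 179.] 929 centroid [[0.4809 0.08  ]] circ 480.7 80.0 18.8
[0.47544132 0.07914745 0.15935757] [ 3.14102109e+00  2.35870961e-03 -7.42561017e-02]
(array([ 0.52, -0.23, 15.31]), array([ 0.03,  0.11, -0.21]))
```

Request:
{"fn": "drive_tool", "kwargs": {"newtons": 35, "series": [[0.5,-0.12,4,0,0,0,0],[0,0,4,0,0,0,0],[0,0,4,0,0,0,0],[0,0,2.2,0,0,0,0],[0,0,1.1,0,0,0,0],[0,0,0,0,0,0,0],[0,0,0,0,0,0,1],[0,0,0,0,0,0,1],[0,0,0,0,0,0,1],[0,0,0,0,0,0,1],[0,0,0,0,0,0,1],[0,0,0,0,0,0,1]]}}

```text
time: 30.9
tool_pos: [0.4816, 0.0792, 0.0093]
orientation: [-3.142, -0.002, -0.077]
wrist_force: [-2.2, -2.3, 7.6]
finger_gap: 0.497
gripper_force: 34.6
```

Request:
{"fn": "drive_tool", "kwargs": {"series": [[0,0,-1,0,0,0,1],[0,0,-2.5,0,0,0,1],[0,0,-4,0,0,0,1],[0,0,-4,0,0,0,1],[0,0,-3.5,0,0,0,1],[0,0,0,0,0,0,1],[0,0,0,0,0,0,1]]}}

```text
time: 31.6
tool_pos: [0.4811, 0.0793, 0.1589]
orientation: [-3.141, -0.002, -0.077]
wrist_force: [0.8, 0.6, -1.4]
finger_gap: 0.499
gripper_force: 36.1
```

```bash
python3 - <<'E'
from h import *
th=np.radians(-4.14);L=np.array([.5234,-.2301]);Rm=np.array([[np.cos(th),-np.sin(th)],[np.sin(th),np.cos(th)]])
t=L+Rm@[-.025,.0895];print(t)
o=get_obs();print(o["tool_pos"],o["finger_gap"]);print(go([*t,.0275],th))
E
```

```text
[ 0.50492658 -0.13902869]
[0.48106584 0.07926383 0.15891823] 0.4989668360340009
(array([ 4.03, 21.59, 13.14]), array([-0.02, -0.1 , -0.25]))
```

Request:
{"fn": "drive_tool", "kwargs": {"series": [[0.8,4.32,0,0,0,0,1],[0.8,4.32,0,0,0,0,1],[0.81,4.32,0,0,0,0,1],[0.81,4.32,0,0,0,0,1],[0.81,4.31,0,0,0,0,1],[0,0,4,0,0,0,1],[0,0,4,0,0,0,1],[0,0,3,0,0,0,1],[0,0,1.2,0,0,0,1],[0,0,0.6,0,0,0,1],[0,0,0.4,0,0,0,1],[0,0,0,0,0,0,1]]}}

```text
time: 32.8
tool_pos: [0.5053, -0.1393, 0.0276]
orientation: [3.141, -0.002, -0.076]
wrist_force: [-0.7, -0.4, -0.5]
finger_gap: 0.492
gripper_force: 36.2
```

Request:
{"fn": "drive_tool", "kwargs": {"series": [[0,0,0,0,0,0,0.28],[0,0,0,0,0,0,0.28],[0,0,0,0,0,0,0.28],[0,0,0,0,0,0,0.28],[0,0,-2,0,0,0,0.28],[0,0,-3,0,0,0,0.28],[0,0,-3,0,0,0,0.28],[-4.6,0,0,0,0,0,1],[0,0,0,0,0,0,1],[0,0,0,0,0,0,1],[0,0,0,0,0,0,1],[0,0,0,0,0,0,1]]}}

```text
time: 34.0
tool_pos: [0.4591, -0.1357, 0.1057]
orientation: [-3.141, 0.001, -0.077]
wrist_force: [0.3, -0.3, -0.1]
finger_gap: 0.003
gripper_force: 0.0
```

```bash
python3 - <<'E'
from h import *
th=np.radians(-4.14);L=np.array([.5234,-.2301]);Rm=np.array([[np.cos(th),-np.sin(th)],[np.sin(th),np.cos(th)]])
o=get_obs();print(((o["tool_pos"][:2]-L)@Rm*1000).round(1),o["tool_pos"],o["orientation"])
C=cam("wrist",o);im=capture("wrist")[:,:,::-1].copy();cv2.imwrite("pics/w9.png",im);hsv=cv2.cvtColor(im,cv2.COLOR_BGR2HSV);H,S,V=[hsv[...,i].astype(int) for i in range(3)]
ms=((H>85)&(H<125)&(S>20)&(S<130)&(V>150)).astype(np.uint8)
n,l,st,ce=cv2.connectedComponentsWithStats(ms)
for i in range(1,n):
    if st[i,4]>100: print(ce[i],st[i],((toplane(ce[i],C,.042)-L)@Rm*1000).round(1))
E
```

```text
[-70.9  89.6] [ 0.45914243 -0.13565722  0.10567152] [-3.14142850e+00  5.02204462e-04 -7.65449799e-02]
[385.8923221  56.4335206] [ 360   45   54   27 1068] [[40.1 -0.3]]
[ 74.4684796  181.05809642] [  0  97 143 163 809] [[-48.  234.3]]
[257.74662513 151.11214953] [ 234  127   49   50 1926] [[-25.   88.8]]
```

Request:
{"fn": "drive_tool", "kwargs": {"series": [[0,0,4,0,0,0,1],[0,0,2.6,0,0,0,1],[0,0,1.1,0,0,0,1],[0,0,0,0,0,0,1],[1,0,0,0,0,0,1],[0.8,0,0,0,0,0,1],[0.8,0,0,0,0,0,1],[0.8,0,0,0,0,0,1],[0.8,0,0,0,0,0,1],[0.8,0,0,0,0,0,1],[0.8,0,0,0,0,0,1],[0.5,0,0,0,0,0,1],[0.5,0,0,0,0,0,1],[0.3,0,0,0,0,0,1],[0.3,0,0,0,0,0,1],[0.3,0,0,0,0,0,1],[0.3,0,0,0,0,0,1],[0.3,0,0,0,0,0,1],[0,0,0,0,0,0,1]]}}

```text
time: 35.95
tool_pos: [0.5416, -0.1421, 0.0289]
orientation: [3.141, 0.0, -0.077]
wrist_force: [0.1, -0.2, 0.2]
finger_gap: 0.004
gripper_force: 0.2
```

Request:
{"fn": "drive_tool", "kwargs": {"series": [[0.2,0,0,0,0,0,1],[0.2,0,0,0,0,0,1],[0.1,0,0,0,0,0,1],[0,0,0,0,0,0,1]]}}

```text
time: 36.35
tool_pos: [0.5467, -0.1424, 0.0289]
orientation: [-3.142, -0.0, -0.077]
wrist_force: [-0.4, -0.4, -0.3]
finger_gap: 0.003
gripper_force: 0.1
```

Request:
{"fn": "drive_tool", "kwargs": {"series": [[0.12,0,0,0,0,0,1],[0.12,0,0,0,0,0,1],[0,0,0,0,0,0,1]]}}

```text
time: 36.65
tool_pos: [0.5472, -0.1424, 0.0288]
orientation: [-3.141, 0.004, -0.077]
wrist_force: [-19.6, 1.4, 11.9]
finger_gap: -0.0
gripper_force: 9.9
```

Request:
{"fn": "drive_tool", "kwargs": {"series": [[-0.5,0,0,0,0,0,1],[-2.5,0,0,0,0,0,1],[-4,0,0,0,0,0,1],[-2,0,-3,0,0,0,1],[0,4.5,-4,0,0,0,1],[0,4.5,-1,0,0,0,1],[0,0,0,0,0,0,1],[0,0,0,0,0,0,1]]}}

```text
time: 37.45
tool_pos: [0.4527, -0.2185, 0.1023]
orientation: [3.142, -0.001, -0.079]
wrist_force: [-1.1, 0.4, -0.0]
finger_gap: -0.0
gripper_force: 0.0
```

```bash
python3 - <<'E'
from h import *
from scipy.optimize import least_squares
th=np.radians(-4.14);L=np.array([.5234,-.2301]);Rm=np.array([[np.cos(th),-np.sin(th)],[np.sin(th),np.cos(th)]])
o=get_obs();C=cam("wrist",o);im=capture("wrist")[:,:,::-1].copy();cv2.imwrite("pics/w10.png",im);hsv=cv2.cvtColor(im,cv2.COLOR_BGR2HSV);H,S,V=[hsv[...,i].astype(int) for i in range(3)]
print(o["tool_pos"])
ms=((H>85)&(H<125)&(S>20)&(S<160)&(V>120)).astype(np.uint8)
n,l,st,ce=cv2.connectedComponentsWithStats(ms)
for i in range(1,n):
    if st[i,4]>300:
        c=max(cv2.findContours((l==i).astype(np.uint8),0,1)[0],key=len).reshape(-1,2);c=c[c[:,1]>c[:,1].min()+3]
        w=(toplane(c,C,.042)-L)@Rm*1000
        f=least_squares(lambda q:np.hypot(*(w-q[:2]).T)-19,[w[:,0].max(),w[:,1].mean()],loss="soft_l1");print(ce[i].round(),st[i,4],f.x.round(1),f.cost.round(1))
cv2.imwrite("pics/z10.png",cv2.resize(im[0:130,60:450],None,fx=2.05,fy=2.05,interpolation=cv2.INTER_CUBIC))
E
```

```text
[ 0.45273965 -0.21846386  0.10231738]
[135.  56.] 1124 [50.1 89. ] 1.7
[266.  55.] 1134 [50.  -0.7] 1.6
```

View pics/z10.png

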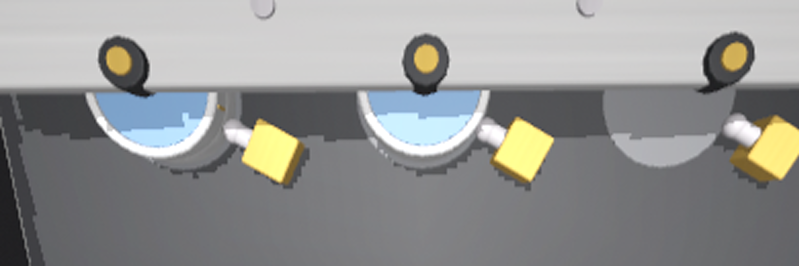

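Both mirrors are seated at x≈50, with y 89.0 and -0.7, 90 mm apart and touched by their plungers. Next, close the lid.

Request:
{"fn": "drive_tool", "kwargs": {"series": [[0,0,-4,0,0,0,0.7],[0,0,-4,0,0,0,0.7],[0,0,-4,0,0,0,0.7],[0,0,-4,0,0,0,0.7],[0,0,-4,0,0,0,0.7],[0,0,-4,0,0,0,0.7],[0,0,0,0,0,-8.2,0.7],[0,0,0,0,0,-8.2,0.7],[0,0,0,0,0,-8.2,0.7],[0,0,0,0,0,-8.2,0.7],[0,0,0,0,0,-8.2,0.7],[0,0,0,0,0,-8.2,0.7],[0,0,0,0,0,-8.2,0.7],[0,0,0,0,0,-8.2,0.7],[0,0,0,0,0,-8.2,0.7],[0,0,0,0,0,-8.2,0.7],[0,0,0,0,0,-8.3,0.7],[0,0,0,0,0,0,0.7],[0,0,0,0,0,0,0.7]]}}

```text
time: 39.4
tool_pos: [0.453, -0.2171, 0.3417]
orientation: [-3.141, -0.0, 1.496]
wrist_force: [0.0, -1.1, -0.6]
finger_gap: 0.298
gripper_force: 0.0
```

```bash
python3 - <<'E'
from h import *
print(get_obs()["tool_pos"]);print(go([.6515,-.2396,.2425],1.499))
import numpy as np
t=np.linspace(1.5,-.01,21);x=-186*np.cos(t)+43*np.sin(t);z=186*np.sin(t)+43*np.cos(t)
print([[0,float(round(a,2)),float(round(-b,2))] for a,b in zip(np.diff(x)/10,np.diff(z)/10)])
E
```

```text
[ 0.45295941 -0.21707644  0.34168558]
(array([-0.76, 19.97,  9.91]), array([-0.03, -0.02, -0.18]))
[[0, -1.43, -0.17], [0, -1.44, -0.06], [0, -1.44, 0.05], [0, -1.43, 0.16], [0, -1.42, 0.26], [0, -1.39, 0.37], [0, -1.36, 0.47], [0, -1.32, 0.57], [0, -1.27, 0.67], [0, -1.22, 0.77], [0, -1.16, 0.86], [0, -1.09, 0.94], [0, -1.02, 1.02], [0, -0.94, 1.09], [0, -0.85, 1.16], [0, -0.76, 1.22], [0, -0.67, 1.28], [0, -0.57, 1.32], [0, -0.47, 1.36], [0, -0.36, 1.39]]
```

Request:
{"fn": "drive_tool", "kwargs": {"newtons": 60, "series": [[-0.15,4,0,0,0,0,0.7],[-0.15,4,0,0,0,0,0.7],[-0.15,4,0,0,0,0,0.7],[-0.15,4,0,0,0,0,0.7],[-0.15,3.97,0,0,0,0,0.7],[0,0,0,0,0,0,0.7],[0,0,3.5,0,0,0,0.7],[0,0,3,0,0,0,0.7],[0,0,2.4,0,0,0,0.7],[0,0,1,0,0,0,0.7],[0,0,0,0,0,0,1],[0,0,0,0,0,0,1],[0,0,0,0,0,0,1],[0,0,0,0,0,0,1]]}}

```text
time: 40.8
tool_pos: [0.651, -0.2392, 0.2427]
orientation: [-3.14, -0.001, 1.499]
wrist_force: [-4.8, 2.4, -15.9]
finger_gap: 0.096
gripper_force: 58.2
```

Request:
{"fn": "drive_tool", "kwargs": {"series": [[0,-1.43,-0.17,0,0,0,1],[0,-1.44,-0.06,0,0,0,1],[0,-1.44,0.05,0,0,0,1],[0,-1.43,0.16,0,0,0,1],[0,-1.42,0.26,0,0,0,1],[0,-1.39,0.37,0,0,0,1],[0,-1.36,0.47,0,0,0,1],[0,-1.32,0.57,0,0,0,1],[0,0,0,0,0,0,1]]}}

```text
time: 41.7
tool_pos: [0.5389, -0.2312, 0.2281]
orientation: [3.139, -0.0, 1.499]
wrist_force: [-2.5, 5.9, -5.8]
finger_gap: 0.1
gripper_force: 59.9
```

Request:
{"fn": "drive_tool", "kwargs": {"series": [[0,-1.27,0.67,0,0,0,1],[0,-1.22,0.77,0,0,0,1],[0,-1.16,0.86,0,0,0,1],[0,-1.09,0.94,0,0,0,1],[0,-1.02,1.02,0,0,0,1],[0,-0.94,1.09,0,0,0,1],[0,-0.85,1.16,0,0,0,1],[0,-0.76,1.22,0,0,0,1],[0,0,0,0,0,0,1]]}}

```text
time: 42.6
tool_pos: [0.4559, -0.2255, 0.1488]
orientation: [-3.141, -0.0, 1.499]
wrist_force: [-2.8, 1.7, -5.5]
finger_gap: 0.097
gripper_force: 59.8
```

Request:
{"fn": "drive_tool", "kwargs": {"series": [[0,-0.67,1.28,0,0,0,1],[0,-0.57,1.32,0,0,0,1],[0,-0.47,1.3,0,0,0,1],[0,-0.3,1.1,0,0,0,1],[0,0,0,0,0,0,1],[0,0,0,0,0,0,1]]}}

```text
time: 43.2
tool_pos: [0.4374, -0.2254, 0.099]
orientation: [3.139, 0.003, 1.499]
wrist_force: [11.2, -11.7, -9.2]
finger_gap: 0.099
gripper_force: 62.6
```

Request:
{"fn": "drive_tool", "kwargs": {"series": [[0,0,0.3,0,0,0,1],[0,0,0.2,0,0,0,1],[0,0,0.2,0,0,0,1],[0,0,0,0,0,0,1]]}}

```text
time: 43.6
tool_pos: [0.4375, -0.2256, 0.0976]
orientation: [3.138, 0.003, 1.499]
wrist_force: [-23.2, 7.4, 56.4]
finger_gap: 0.1
gripper_force: 69.9
```

Request:
{"fn": "drive_tool", "kwargs": {"series": [[0,0,-0.4,0,0,0,1],[0,0,0,0,0,0,0.6],[0,0,0,0,0,0,0.6],[0,0,0,0,0,0,0.6],[0,0,-3,0,0,0,0.6],[0,0,-4,0,0,0,0.6],[0,0,-4,0,0,0,0.5],[0,0,0,0,0,0,0.5],[0,0,0,0,0,0,0.5]]}}

```text
time: 44.5
tool_pos: [0.4367, -0.2242, 0.2065]
orientation: [3.141, 0.0, 1.499]
wrist_force: [-0.0, -0.3, -1.4]
finger_gap: 0.501
gripper_force: 0.0
```

```bash
python3 - <<'E'
from h import *
o=get_obs();print(o["tool_pos"]);C=cam("top");im=capture("top")[:,:,::-1].copy();cv2.imwrite("pics/top11.png",im)
a=cv2.imread("pics/top0.png");sd=capture("side")[:,:,::-1].copy();s0=cv2.imread("pics/side0.png")
f=lambda i:cv2.resize(i,None,fx=4,fy=4,interpolation=cv2.INTER_CUBIC)
cv2.imwrite("pics/z11.png",np.vstack([np.hstack([f(s0[160:240,220:320]),f(sd[160:240,220:320])])[:,:800], cv2.resize(im[150:265,200:390],(450,272))[:,:450].copy() if 0 else np.pad(cv2.resize(im[150:265,200:390],(450,272)),((0,0),(0,350),(0,0)))]))
E
```

```text
[ 0.43666624 -0.22421874  0.20653299]
```

View pics/z11.png

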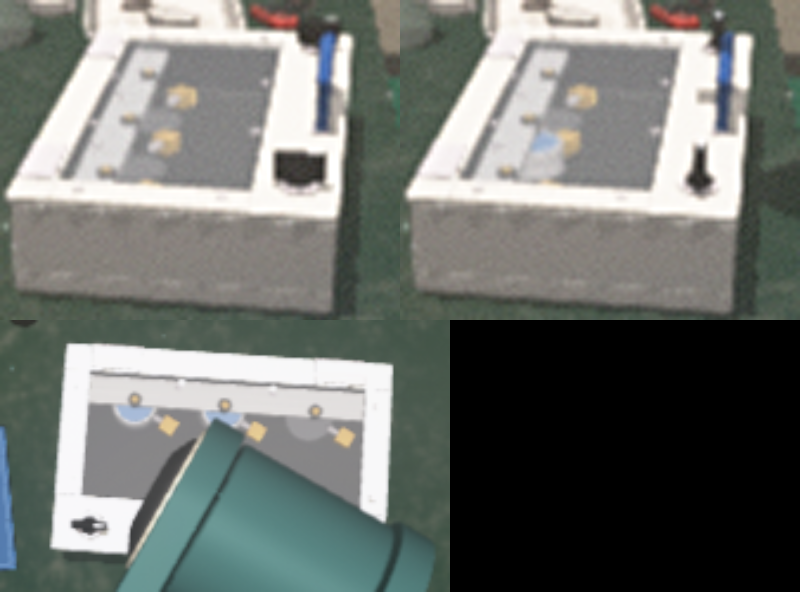

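Lid outline matches the start image, with both mirrors visible under the pane in nests 1 and 2. Both wings are still unlocked. Locking the right wing.

Request:
{"fn": "drive_tool", "kwargs": {"newtons": 50, "series": [[-4.16,0.34,0,0,0,0,0.5],[-4.16,0.34,0,0,0,0,0.5],[-4.17,0.35,0,0,0,-0.9,0.5],[0,0,4,0,0,0,0.5],[0,0,4,0,0,0,0.5],[0,0,3,0,0,0,0.5],[0,0,1.3,0,0,0,0.5],[0,0,0,0,0,0,0.5],[0,0,0,0,0,0,1],[0,0,0,0,0,0,1],[0,0,0,0,0,0,1],[0,0,0,0,0,0,1],[0,0,0,0,0,0,1],[0,0,0,0,0,0,1]]}}

```text
time: 46.0
tool_pos: [0.4383, -0.3499, 0.0852]
orientation: [3.14, 0.001, 1.515]
wrist_force: [-2.5, 0.3, 5.8]
finger_gap: 0.09
gripper_force: 50.9
```

Request:
{"fn": "drive_tool", "kwargs": {"series": [[0,0,0,0,0,7.6,1],[0,0,0,0,0,7.6,1],[0,0,0,0,0,7.6,1],[0,0,0,0,0,7.6,1],[0,0,0,0,0,7.6,1],[0,0,0,0,0,7.6,1],[0,0,0,0,0,7.6,1],[0,0,0,0,0,7.6,1],[0,0,0,0,0,7.6,1],[0,0,0,0,0,7.6,1],[0,0,0,0,0,7.6,1],[0,0,0,0,0,7.6,1],[0,0,0,0,0,0,1],[0,0,0,0,0,0,1]]}}

```text
time: 47.4
tool_pos: [0.4379, -0.3495, 0.0851]
orientation: [3.141, -0.0, -0.077]
wrist_force: [-6.4, 5.0, 9.0]
finger_gap: 0.089
gripper_force: 51.4
```

Request:
{"fn": "drive_tool", "kwargs": {"series": [[0,0,0,0,0,0,0.5],[0,0,0,0,0,0,0.5],[0,0,0,0,0,0,0.5],[0,0,-3,0,0,0,0.5],[0,0,-4,0,0,0,0.5],[0,0,-3,0,0,-7.6,0.5],[0,0,-2,0,0,-7.6,0.5],[0,0,0,0,0,-7.6,0.5],[0,0,0,0,0,-7.6,0.5],[0,0,0,0,0,-7.6,0.5],[0,0,0,0,0,-7.6,0.5],[0,0,0,0,0,-7.6,0.5],[0,0,0,0,0,-7.6,0.5],[0,0,0,0,0,-7.6,0.5],[0,0,0,0,0,-7.6,0.5],[0,0,0,0,0,-7.6,0.5],[0,0,0,0,0,-7.6,0.5],[0,0,0,0,0,0,0.5],[0,0,0,0,0,0,0.5]]}}

```text
time: 49.3
tool_pos: [0.4378, -0.3495, 0.2033]
orientation: [3.142, 0.0, 1.511]
wrist_force: [-0.9, -0.6, -0.7]
finger_gap: 0.5
gripper_force: 0.0
```

```bash
python3 - <<'E'
from h import *
print(go([.4565,-.0995,.084],1.515))
E
```

```text
(array([25.06,  0.37, 11.93]), array([ 0.  ,  0.  , -0.23]))
```

Request:
{"fn": "drive_tool", "kwargs": {"series": [[4.18,0.06,0,0,0,0,0.5],[4.18,0.06,0,0,0,0,0.5],[4.18,0.06,0,0,0,0,0.5],[4.18,0.06,0,0,0,0,0.5],[4.17,0.06,0,0,0,0,0.5],[4.17,0.07,0,0,0,0,0.5],[0,0,4,0,0,0,0.5],[0,0,4,0,0,0,0.5],[0,0,2.6,0,0,0,0.5],[0,0,1.3,0,0,0,0.5],[0,0,0,0,0,0,0.5],[0,0,0,0,0,0,1],[0,0,0,0,0,0,1],[0,0,0,0,0,0,1],[0,0,0,0,0,0,1],[0,0,0,0,0,0,1],[0,0,0,0,0,0,1]]}}

```text
time: 51.0
tool_pos: [0.4564, -0.0997, 0.086]
orientation: [3.139, 0.001, 1.514]
wrist_force: [0.5, 0.2, 7.9]
finger_gap: 0.086
gripper_force: 51.3
```

Request:
{"fn": "drive_tool", "kwargs": {"series": [[0,0,0,0,0,7.6,1],[0,0,0,0,0,7.6,1],[0,0,0,0,0,7.6,1],[0,0,0,0,0,7.6,1],[0,0,0,0,0,7.6,1],[0,0,0,0,0,7.6,1],[0,0,0,0,0,7.6,1],[0,0,0,0,0,7.6,1],[0,0,0,0,0,7.6,1],[0,0,0,0,0,7.6,1],[0,0,0,0,0,7.6,1],[0,0,0,0,0,7.6,1],[0,0,0,0,0,0,1],[0,0,0,0,0,0,1]]}}

```text
time: 52.4
tool_pos: [0.4567, -0.1, 0.0861]
orientation: [3.14, -0.004, -0.077]
wrist_force: [4.7, -3.4, 4.9]
finger_gap: 0.088
gripper_force: 51.0
```

Request:
{"fn": "drive_tool", "kwargs": {"series": [[0,0,0,0,0,0,0.5],[0,0,0,0,0,0,0.5],[0,0,0,0,0,0,0.5],[0,0,-3,0,0,0,0.5],[0,0,-4,0,0,0,0.5],[0,0,-4,0,0,0,0.5],[0,4,-4,0,0,0,0.5],[-2,4,-4,0,0,0,0.5],[-2,4,-2,0,0,0,0.5],[0,0,0,0,0,0,0.5],[0,0,0,0,0,0,0.5]]}}

```text
time: 53.5
tool_pos: [0.4103, -0.2056, 0.2832]
orientation: [-3.142, -0.001, -0.079]
wrist_force: [-0.1, 0.4, 0.2]
finger_gap: 0.498
gripper_force: 0.0
```

```bash
python3 - <<'E'
from h import *
o=get_obs();print(o["tool_pos"],o["orientation"],o["wrist_force"],o["time"]);im=capture("wrist")[:,:,::-1].copy();cv2.imwrite("pics/w12.png",cv2.resize(im[:240],None,fx=1.56,fy=1.56,interpolation=cv2.INTER_CUBIC))
E
```

```text
[ 0.41028457 -0.20560226  0.28315463] [-3.14157796e+00 -5.05400699e-04 -7.89420015e-02] [-0.11046244  0.38296659  0.15934801] 53.5
```

View pics/w12.png

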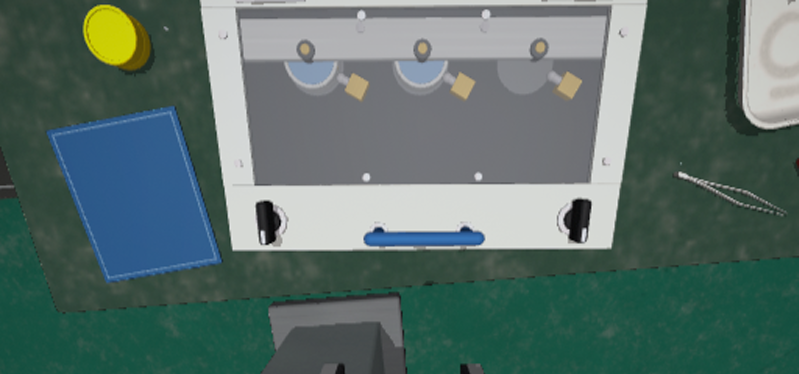

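Both wings at (266,222) and (579,222) point front to back, so they are locked. The lid is shut, both mirrors sit in nests 1 and 2, the mat is empty and the arm is clear. Handing in.

```bash
python3 -c "
from plant import *
print(finish_job())"
```

```text
the job is handed in; nothing more can be done
None
```

I handed the job in at about 54 s: both mirrors present are in nests 1 and 2, pushed against the pins, with the lid shut and both wings locked by my last check; no verdict came back.

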